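Release a left-hand sled lock and pass the sled under the saw guard

TASK

The saw is off and the slit specimen is finished: unscrew the sled's lock screw until its pin is clear of the sled (the screw has a left-hand thread, so it loosens clockwise seen from above), then push the sled with the wooden push stick through the low opening under the blade guard, gently up against the end stop on the far side. The stick lies with its handle under the clear riser shelf; keep your fingers off the sled, leave the lock open and finally lay the stick flat on the bench, without disturbing the beakers, timer and slide box.

Things in the scene. Friction and masses are not known exactly. Their poses are not given: they have to be found in the camera images.
- saw: Fixed white bench slitting saw. Origin: underside, on the centre line of its feed channel, mid-length; +y = feed direction (entry at the robot's right, far end towards the microscope), z up. Base: x -52 to 52, y -160 to 160 mm, top 18 mm high. Motor: x up to 122 mm, y -55 to 75 mm, 119 mm high. Channel from y = -156 mm: level deck at z = 20 mm between rails 27 mm apart, 12 mm high.
- saw_bridge (a point): Point on the deck under the middle of the lock bridge (saw y = -95 mm), axes as the saw's. The bridge spans the channel over y +-18 mm, x +-40 mm: free height 34 mm above the deck, free width 56 mm; its top is 50 mm and its steel boss 57 mm above the deck. The lock screw goes down through it.
- saw_guard (a point): Point on the deck under the middle of the clear blade guard (saw y = +10 mm), axes as the saw's. The guard spans y +-40 mm, x +-31 mm; the low opening under it is 28 mm high above the deck (between the channel rails 27 mm wide); its top is 102 mm above the deck.
- saw_stop (a point): Foot of the end stop's upright face, at deck height (saw y = +152 mm), axes as the saw's. The stop is 60 mm wide and 21 mm high. Against it the sled's centre is at saw y = +107 mm and its rear face at +62 mm, beyond the guard.
- knob_grip (a point): Centre of the black bar-shaped knob of the lock screw above the bridge (saw x = 0, y = -95 mm). Bar 56 mm long (this point's x axis), 13 mm thick (y axis), reaching 13 mm above and below the point; under it a stem of 12 mm diameter. The point is 103 mm above the bench plus 3.5 mm per radian of the screw.
- lock_knob (a joint): Lock screw angle, rad: 0 (screwed down, hard stop) to 3.3 (up, hard stop). Grows when the knob turns CLOCKWISE seen from above (left-hand thread), lifting knob and pin 3.5 mm per rad. Starts at 0.1 to 0.5 with its 10 mm pin in the sled's notch; the pin is clear above 2.2. Stiff, about 0.15 N m, stays where left; anticlockwise only drives it down. At 0 the bar lies along the saw's x axis.
- sled: Loose aluminium specimen sled in the channel: 24 mm wide (x), 90 mm long (y, the saw's feed direction), 22 mm high, 0.1 to 0.2 kg. Origin: centre of its underside. A notch (14 mm long, 8 mm deep) crosses its top 25 mm behind the centre; a grey stone piece with a saw slit lies on its front part. It starts under the lock bridge, centre at saw y = -70 mm, rear face at -115 mm.
- sled_rear (a point): Middle of the sled's flat rear face, 45 mm behind its centre and 8 mm above its underside: where the stick pushes.
- stick: Loose wooden push stick, 290 mm long, 70 g, lying flat along its x axis. Origin: underside of its square nose end, x pointing back to the handle. Blade: x 0 to 190 mm, 16 mm wide, 12 mm high. Handle: x 190 to 290 mm, 22 mm wide, 26 mm high, undersides flush. Mass centre about x = 195 mm. At first the nose end points to the robot, 95 to 125 mm out from under the riser, the handle beneath it.
- stick_nose (a point): Middle of the stick's nose face, 6 mm above its underside, axes as the stick's. To reach through the saw the stick must be held by the handle, as gripper and bridge would meet otherwise: draw it out by the nose end, let it go and take it again.
- riser_edge (a point): Point on the bench under the middle of the front edge of the fixed clear riser shelf; x axis points into the riser, away from the robot. The shelf stands on two side legs: 200 mm deep (x 0 to 200 mm), 220 mm wide (y), top at 63 mm, free height 55 mm. Two brown bottles (92 mm) and a carton (70 mm) stand on its rear half.
- beaker_small: Bystander: small glass beaker, 48 mm wide, 58 mm high, between saw and riser. Origin: centre of its underside.
- beaker_big: Bystander: glass beaker, 58 mm wide, 70 mm high, behind the saw. Origin: centre of its underside.
- lab_timer: Bystander: white timer, 29 x 64 x 60 mm, behind the saw. Origin: centre of its underside.
- slides: Bystander: green slide box, 36 x 91 x 32 mm, to the left of the saw. Origin: centre of its underside.
There are look-alikes about, which are no part of the job. Leave any blue look-alike of the sled alone.

How it is judged:
By the outcome, as a careful person would: the job done as asked, in the order asked, and still so for the second after the job is handed in, with the robot touching nothing.
It also fails if it takes over 72 s, if anything falls off the work surface, if the arm or the gripper's body presses on something with over 40 N, if the wrist force passes 120 N, or if a joint passes its speed limit or range.

ROBOT

A 7-joint arm with a two-finger parallel gripper is mounted at the origin on a cart in front of the work surface, level with it; the furniture and walls round the work are solid. World frame = base frame: x ahead of the robot, y to its left, z up, the work surface at z = 0. Lengths are in m, angles in degrees, forces in N, time in s.
With the tool pointing down it reaches from about 0.4 to 0.925 m from the base axis. Payload 5.6 kg.
Tool frame: the origin (TCP) lies between the finger pads; the fingertips stand ahead of it and the grasp point (between the pads) lies 6 mm ahead of it (env.tcp_to_tips is the z of the fingertips in the tool frame, in m); z points along the fingers, y is the direction in which the jaws open and shut (so a half turn about z gives the same grasp; the last joint's range is limited). The gripper opens to 85 mm and grips with 20 to 120 N. Pads are 22 mm wide; open, the fingers measure 114 mm over their backs; the gripper's body (76 mm by 85 mm) begins 54 mm behind the grasp point. The pads swing forward as they close: fully open they stand 13 mm farther back than shut.
Start: joints at [70.646, 26.786, -0.665, 91.828, 0.344, 61.387, -3.226], TCP at [0.189, -0.622, 0.256] pointing down, gripper open.
Joint ranges: [-144.91, 144.91], [-17.63, 115.5], [-89.93, 88.59], [15.96, 139.68], [-74.01, 254.01], [8.47, 105.57], [-167.45, 167.45]. Speed limits (degrees/s): [147.25, 147.25, 180, 180, 180, 180, 180].

INTERFACE

Orientations are given as [roll, pitch, yaw] about the fixed x, y, z axes, in that order (R = Rz(yaw) Ry(pitch) Rx(roll)).
In Python, from bench import env gives the robot as it stands.
- The arm moves only by the tool apply_moves, never from a script. Its argument "increments" is a list of rows, each a list of 3 entries, a list of its own where there are three numbers: the turn, a rotation vector about the world's x, y, z in rad, then the shift along the world's x, y, z in mm, then the opening, from 0 (shut) to 1 (fully open). In form: [[[ax, ay, az], [tx, ty, tz], fingers], ...]. A call has exactly 10 rows; each row shifts and turns the commanded pose from where the row before left it; what a row does not reach is not made up. A row lasts 1/10 s, in which the tool goes at most 50 mm and 8.59 degrees, less where a joint would pass 70% of its speed; a pose out of reach is approached as far as the arm can. A call with a gripper value outside its range is refused whole. The fingers move at their own pace and stop on an object; "newtons" is the grip in N (left out, the last holds). Time passes only in rows, so rows that do not move let the fingers close, or fill a call up. It gives the time, the measured TCP pose, the force and the opening at its end, in the units of the state.
- env.get_obs(): the state, without advancing time (a new reading comes with each control period).
- env.grab_frame(name): name is "scene" or "top"; returns the picture (420x560x3 uint8, red, green, blue); there is no depth.
- env.calibration(name): a dict with "K" (3x3 intrinsics, pixels), "cam_to_world" (4x4, takes a point from camera to world coordinates). Camera axes: x right, y down, z forward; pixel columns grow to the right and rows downward; lengths in m; the calibration is good to about 2 mm. A picture is of the moment at which its call begins. calibration takes no time and is no camera call.
- env.finish_job(): hands the job in, once; it reports no verdict.
The state is a dict: "t": time; "joints": joint angles; "qvel": joint speeds; "joint_efforts": joint torques, N m; "ee_pos": TCP position; "eef_rot": TCP orientation; "ft_force": force on the tool from outside, world axes, zero at the start; "wrist_torque": the same for the moment, N m; "grip_width": finger opening in m.
Only numpy, scipy, OpenCV 4.12 (cv2) and the standard library are available. Lean on these libraries where they do the work, as an engineer would, in place of code of your own. Each camera call takes 0.05 s, during which the arm holds its last target.

## Working session

There is one attempt and no reset: what is moved stays moved. The work goes in short steps, Python scripts to look and compute and a tool call to move; the robot and the scene stay as the last step left them, time stands still between calls to the robot, and variables do not carry over. Pictures are saved under pics/ and viewed, and the job is handed in when it is done.

Besides the shell and the picture viewer there is one more tool, called as name(argument=value, ...) on one line, values as JSON. apply_moves: Moves the arm, as the interface text tells. Its arguments: {"type":"object","properties":{"increments":{"type":"array","items":{"type":"array"}},"newtons":{"type":"number"}},"required":["increments"]}

```bash
ls; mkdir -p pics
python3 - <<'E'
from bench import env
import cv2
o=env.get_obs();print(o['t'],o['ee_pos'],o['eef_rot'],o['grip_width'],env.tcp_to_tips)
for n in('scene','top'):
    f=env.grab_frame(n);cv2.imwrite(f'pics/{n}0.png',cv2.cvtColor(f,cv2.COLOR_RGB2BGR))
    c=env.calibration(n);print(n,c['K'],c['cam_to_world'])
E
```

```text
pics
0.0 [ 0.18865075 -0.62149112  0.25535522] [-1.79900632e+02  9.00685997e-03  1.68896152e+01] 0.08544110173938281 0.025
scene [[413.89056197   0.         280.00459681]
 [  0.         413.89056197 212.74719178]
 [  0.           0.           1.        ]] [[-0.42563511 -0.56682435  0.70536864 -0.19265642]
 [-0.90477457  0.25387049 -0.34195431  0.32453104]
 [ 0.01475575 -0.78374737 -0.62090445  0.76972764]
 [ 0.          0.          0.          1.        ]]
top [[453.71936553   0.         280.28116505]
 [  0.         453.71936553 205.66028556]
 [  0.           0.           1.        ]] [[-4.82985568e-03 -9.95171815e-01  9.80292326e-02  3.92534799e-01]
 [-9.99987836e-01  4.90462407e-03  5.21749531e-04 -4.92839659e-02]
 [-1.00002696e-03 -9.80255202e-02 -9.95183399e-01  1.49513179e+00]
 [ 0.00000000e+00  0.00000000e+00  0.00000000e+00  1.00000000e+00]]
```

View pics/scene0.png

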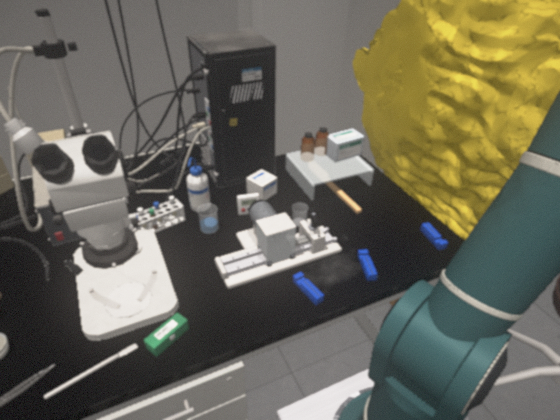

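View pics/top0.png

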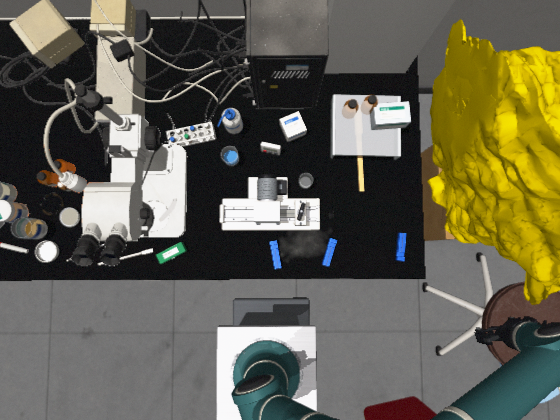

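```bash
cat > h.py <<'E'
import numpy as np,cv2
from bench import env
def ray(n,u,v):
    c=env.calibration(n);K=c['K'];T=c['cam_to_world']
    d=T[:3,:3]@np.linalg.solve(K,[u,v,1.]);return T[:3,3],d
def onz(n,u,v,z=0):
    o,d=ray(n,u,v);return o+d*(z-o[2])/d[2]
def proj(n,p):
    c=env.calibration(n);K=c['K'];T=c['cam_to_world']
    q=K@(T[:3,:3].T@(np.array(p)-T[:3,3]));return q[:2]/q[2]
def grab(n,name,box=None,s=1):
    f=cv2.cvtColor(env.grab_frame(n),cv2.COLOR_RGB2BGR);cv2.imwrite(f'pics/{name}_full.png',f)
    if box: crop(f,name,box,s)
    return f
def crop(f,name,box,s):
    x0,y0,x1,y1=box;cv2.imwrite(f'pics/{name}.png',cv2.resize(f[y0:y1,x0:x1],None,fx=s,fy=s,interpolation=cv2.INTER_CUBIC))
E
python3 - <<'E'
from h import *
f=cv2.imread('pics/top0.png');crop(f,'tc0',(200,85,420,275),3.6 if 0 else 3.1)
f=cv2.imread('pics/scene0.png');crop(f,'sc0',(200,120,400,310),3.1)
E
```

```text
(no output)
```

View pics/tc0.png

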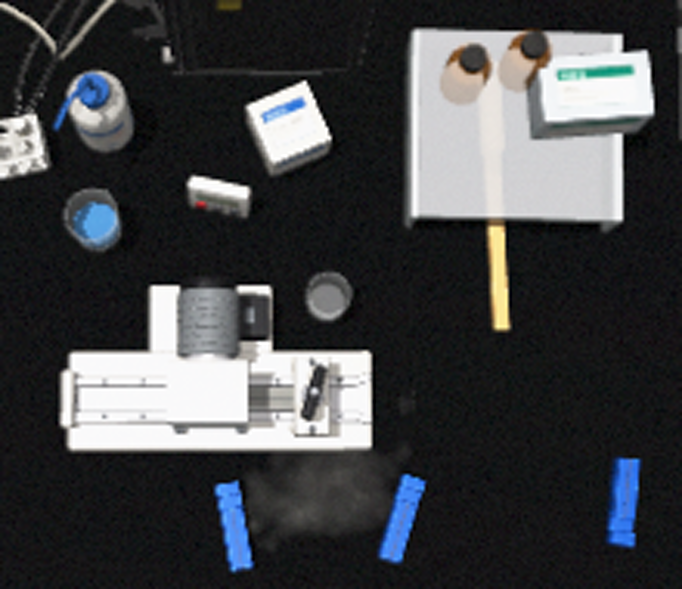

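View pics/sc0.png

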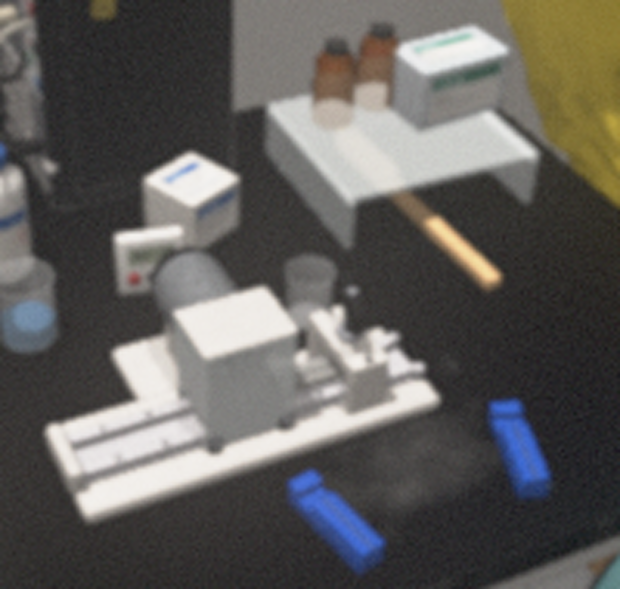

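Run:
```python
from h import *
f=cv2.imread('pics/top0.png');g=f.min(2)
# saw base lower edge and right edge, subpixel by gradient
s=3.1
def edge_col(u,v0,v1):
    p=cv2.getRectSubPix(f.mean(2).astype(np.float32),(1,v1-v0+1),(u,(v0+v1)/2)).ravel()
    return v0+np.argmax(np.abs(np.diff(p)))+.5, p
G=cv2.GaussianBlur(f.mean(2).astype(np.float32),(0,0),.7)
def cross(line,t=110):
    i=[k for k in range(len(line)-1) if (line[k]-t)*(line[k+1]-t)<0]
    return [k+(t-line[k])/(line[k+1]-line[k]) for k in i]
L=[]
for u in range(226,318,3):
    c=cross(G[222:240,u]); L.append((u,222+c[-1])) if c else 0
L=np.array(L);P=np.array([onz('top',u,v,0.018) for u,v in L])
k=np.polyfit(P[:,1],P[:,0],1);print('front edge x=%.4f*y+%.4f'%tuple(k),'res',np.abs(np.polyval(k,P[:,1])-P[:,0]).max())
for v in (200,204,208,215,220,224,227):
    c=cross(G[v,300:330]);c2=cross(G[v,212:232])
    print(v,[onz('top',300+a,v,.018)[:2].round(4) for a in c[-1:]],[onz('top',212+a,v,.018)[:2].round(4) for a in c2[:1]])
# back edge right of motor
for u in (292,296,300,306,312,316,224,230,236,242):
    c=cross(G[190:206,u]); print(u,[onz('top',u,190+a,.018)[:2].round(4) for a in c[:1]])
# knob
m=((g<75)).astype(np.uint8); print(np.array(m[198:226,292:312]))
hsv=cv2.cvtColor(f,cv2.COLOR_BGR2HSV)
w=cv2.inRange(hsv,(12,70,120),(30,255,255));w[:, :340]=0;w[:,385:]=0;w[:150]=0;w[205:]=0
n,lab,st,ce=cv2.connectedComponentsWithStats(w);print(st,ce)
i=1+st[1:,4].argmax();ys,xs=np.where(lab==i)
r=cv2.minAreaRect(np.c_[xs,ys].astype(np.float32));print(r)
for p in cv2.boxPoints(r):print(p,onz('top',*p,.012).round(4))
for v in range(ys.min(),ys.max()+1,3):
    x=xs[ys==v];print(v,x.min(),x.max(),onz('top',x.mean(),v,.012).round(4))
```

```text
front edge x=0.0044*y+0.4588 res 0.0005532672087893431
200 [array([ 0.556, -0.177])] [array([0.5576, 0.1439])]
204 [array([ 0.5429, -0.1769])] [array([0.5445, 0.1484])]
208 [array([ 0.5297, -0.1766])] [array([0.5313, 0.1518])]
215 [array([ 0.5068, -0.1766])] [array([0.5084, 0.1515])]
220 [array([ 0.4904, -0.1764])] [array([0.492 , 0.1524])]
224 [array([ 0.4774, -0.1764])] [array([0.4789, 0.1448])]
227 [array([ 0.4676, -0.1762])] [array([0.4692, 0.1447])]
292 [array([ 0.5643, -0.087 ])]
296 [array([ 0.5642, -0.1001])]
300 [array([ 0.5642, -0.1133])]
306 [array([ 0.564 , -0.1329])]
312 [array([ 0.564 , -0.1526])]
316 [array([ 0.5642, -0.1657])]
224 [array([0.5649, 0.1358])]
230 [array([0.5651, 0.1162])]
236 [array([0.5649, 0.0965])]
242 [array([0.5648, 0.0768])]
[[0 0 0 0 0 0 0 0 0 0 0 0 0 0 0 0 0 0 0 0]
 [0 0 0 0 0 0 0 0 0 0 0 0 0 0 0 0 0 0 0 0]
 [0 0 0 0 0 0 0 0 0 0 0 0 0 0 0 0 0 0 0 0]
 [0 0 0 0 0 0 0 0 0 0 0 0 0 0 0 0 0 0 0 0]
 [0 0 0 0 0 0 0 0 0 0 0 0 0 0 0 0 0 0 0 0]
 [0 0 0 0 0 0 0 0 0 0 1 1 0 0 0 0 0 0 0 0]
 [0 0 0 0 0 0 0 0 0 0 1 1 1 0 0 0 0 0 0 0]
 [0 0 0 0 0 0 0 0 0 1 1 1 1 
[... 1059 characters left out ...]
33211517333984, 5.519870281219482), 86.633544921875)
[356.47586 156.08966] [ 0.7027 -0.3023  0.012 ]
[361.98618 155.76553] [ 0.7037 -0.3206  0.012 ]
[364.05515 190.93796] [ 0.586  -0.3247  0.012 ]
[358.54483 191.26208] [ 0.585  -0.3066  0.012 ]
156 358 360 [ 0.703  -0.3106  0.012 ]
159 357 362 [ 0.6929 -0.3121  0.012 ]
162 357 362 [ 0.6828 -0.3119  0.012 ]
165 358 362 [ 0.6727 -0.3133  0.012 ]
168 358 362 [ 0.6626 -0.3131  0.012 ]
171 358 362 [ 0.6526 -0.3128  0.012 ]
174 358 363 [ 0.6425 -0.3143  0.012 ]
177 358 363 [ 0.6325 -0.3141  0.012 ]
180 358 363 [ 0.6225 -0.3138  0.012 ]
183 359 363 [ 0.6125 -0.3153  0.012 ]
186 359 363 [ 0.6025 -0.315   0.012 ]
189 359 363 [ 0.5925 -0.3148  0.012 ]
```

Run:
```python
from h import *
f=cv2.imread('pics/top0.png');g=f.mean(2)
for t in(85,110,130):
    m=(g<t).astype(np.uint8);m[:198]=0;m[226:]=0;m[:,:293]=0;m[:,310:]=0
    m=cv2.morphologyEx(m,cv2.MORPH_CLOSE,np.ones((3,3),np.uint8))
    n,lab,st,ce=cv2.connectedComponentsWithStats(m);i=1+st[1:,4].argmax()
    ys,xs=np.where(lab==i)
    P=np.array([onz('top',u,v,.117)[:2] for u,v in zip(xs,ys)]);c=P.mean(0);w,V=np.linalg.eigh(np.cov((P-c).T));d=V[:,1]*np.sign(V[0,1])
    print(t,len(xs),st[i],c.round(4),'cw angle',-np.degrees(np.arctan2(d[1],d[0])),np.sqrt(w*12).round(4))
print('expect knob px',proj('top',(.5111,-.1112,.117)))
# yellow hull
m=[]
for n in('top','scene'):
    h=cv2.cvtColor(cv2.imread(f'pics/{n}0.png'),cv2.COLOR_BGR2HSV)
    y=cv2.inRange(h,(20,120,60),(35,255,255));y=cv2.morphologyEx(y,cv2.MORPH_CLOSE,np.ones((9,9)));m.append(y)
def inside(k,n,p):
    u,v=proj(n,p);u=int(round(u));v=int(round(v))
    if not(0<=u<560 and 0<=v<420):return None
    return m[k][v,u]>0
for z in np.arange(0,1.0,.1):
    best=[]
    for x in np.arange(-.2,1.4,.04):
        for y in np.arange(-1.2,0,.02):
            a=inside(0,'top',(x,y,z));b=inside(1,'scene',(x,y,z))
            if a and (b or b is None):best.append((y,x,b))
    b1=[q for q in best if q[2]]
    if best:print('z%.1f'%z,'max y',max(best)[:2],'conf',(max(b1)[:2] if b1 else None),'x range',min(q[1] for q in best),max(q[1] for q in best))
```

```text
85 31 [297 211   6  10  31] [ 0.4975 -0.107 ] cw angle 15.39598815925871 [0.0127 0.025 ]
110 75 [297 203   9  18  75] [ 0.5107 -0.1112] cw angle 16.753709774905992 [0.0132 0.0528]
130 111 [297 201  13  25 111] [ 0.51   -0.1141] cw angle 16.545567868101518 [0.0245 0.0651]
expect knob px [300.85665536 211.17008509]Traceback (most recent call last):
  File "<stdin>", line 24, in <module>
  File "<stdin>", line 17, in inside
  File "h.py", line 9, in proj
    c=env.calibration(n);K=c['K'];T=c['cam_to_world']
ValueError: time passes only in moves, steps and waits
```

```bash
sed -i 's/^def ray/C={n:env.calibration(n) for n in ("scene","top")}\ndef ray/; s/c=env.calibration(n);/c=C[n];/' h.py
python3 - <<'E'
from h import *
m={}
for n in('top','scene'):
    h=cv2.cvtColor(cv2.imread(f'pics/{n}0.png'),cv2.COLOR_BGR2HSV)
    y=cv2.inRange(h,(20,120,60),(35,255,255));m[n]=cv2.morphologyEx(y,cv2.MORPH_CLOSE,np.ones((9,9)))
def inside(n,p):
    u,v=proj(n,p);u=int(round(u));v=int(round(v))
    if not(0<=u<560 and 0<=v<420):return None
    return m[n][v,u]>0
for z in np.arange(0,1.0,.1):
    best=[]
    for x in np.arange(-.2,1.4,.04):
        for y in np.arange(-1.2,0,.02):
            a=inside('top',(x,y,z));b=inside('scene',(x,y,z))
            if a and (b or b is None):best.append((y,x,b))
    b1=[q for q in best if q[2]]
    if best:print('z%.1f'%z,'max y',max(best)[:2],'conf',(max(b1)[:2] if b1 else None),'x range',min(q[1] for q in best),max(q[1] for q in best))
E
```

```text
z0.0 max y (np.float64(-0.5599999999999994), np.float64(0.8400000000000003)) conf (np.float64(-0.5599999999999994), np.float64(0.8400000000000003)) x range 0.24000000000000005 1.1200000000000003
z0.1 max y (np.float64(-0.5199999999999994), np.float64(0.6000000000000001)) conf (np.float64(-0.5199999999999994), np.float64(0.6000000000000001)) x range 0.24000000000000005 1.0400000000000003
z0.2 max y (np.float64(-0.49999999999999933), np.float64(0.8400000000000003)) conf (np.float64(-0.49999999999999933), np.float64(0.8400000000000003)) x range 0.24000000000000005 1.0400000000000003
z0.3 max y (np.float64(-0.4599999999999993), np.float64(0.8000000000000003)) conf (np.float64(-0.4599999999999993), np.float64(0.8000000000000003)) x range 0.2800000000000001 1.0000000000000002
z0.4 max y (np.float64(-0.41999999999999926), np.float64(0.6800000000000002)) conf (np.float64(-0.41999999999999926), np.float64(0.6800000000000002)) x range 0.2800000000000001 0.9200000000000002
z0.5 max y (np.float64(-0.39999999999999925), np.float64(0.7200000000000002)) conf (np.float64(-0.39999999999999925), np.float64(0.7200000000000002)) x range 0.2800000000000001 0.8400000000000003
z0.6 max y (np.float64(-0.3599999999999992), np.float64(0.7200000000000002)) conf (np.float64(-0.3799999999999992), np.float64(0.4400000000000001)) x range 0.3200000000000001 0.8400000000000003
z0.7 max y (np.float64(-0.3199999999999992), np.float64(0.6400000000000001)) conf None x range 0.3200000000000001 0.8000000000000003
z0.8 max y (np.float64(-0.29999999999999916), np.float64(0.6400000000000001)) conf None x range 0.3200000000000001 0.7600000000000002
z0.9 max y (np.float64(-0.2599999999999991), np.float64(0.6000000000000001)) conf None x range 0.36000000000000004 0.6800000000000002
```

apply_moves(increments=[[[0,0,0.14],[5,5,0],0.6],[[0,0,0.14],[20,30,0],0.6],[[0,0,0.14],[22,35,0],0.6],[[0,0,0.14],[22,35,0],0.6],[[0,0,0.14],[22,35,0],0.6],[[0,0,0.14],[22,35,0],0.6],[[0,0,0.14],[22,35,0],0.6],[[0,0,0.14],[22,35,0],0.6],[[0,0,0.14],[22,35,0],0.6],[[0,0,0.14],[22,35,0],0.6]])

```text
t: 1.1
ee_pos: [0.3902, -0.3054, 0.2562]
eef_rot: [-180.0, 0.0, 97.4]
ft_force: [-0.1, -0.0, 0.2]
grip_width: 0.0513
```

apply_moves(increments=[[[0,0,0.14],[14,24,-5],0.5],[[0,0,0.14],[14,24,-8],0.5],[[0,0,0.14],[14,24,-8],0.5],[[0,0,0.14],[14,24,-8],0.5],[[0,0,0.14],[14,24,-8],0.5],[[0,0,0.14],[14,24,-8],0.5],[[0,0,0.14],[14,24,-8],0.5],[[0,0,0.14],[14,20,-8],0.5],[[0,0,0.028],[8.5,6.2,-8],0.5],[[0,0,0],[0,0,-7],0.5]])

```text
t: 2.1
ee_pos: [0.5109, -0.1122, 0.1795]
eef_rot: [180.0, -0.0, 162.8]
ft_force: [-0.4, 0.5, -0.4]
grip_width: 0.0424
```

Run:
```python
from h import *
o=env.get_obs();print(o['t'],o['ee_pos'],o['eef_rot'],o['joints'],o['grip_width'])
f=grab('top','t1',(250,140,350,240),6);f=grab('scene','s1')
crop(f,'s1',(230,130,400,290),4)
```

```text
2.1 [ 0.51092239 -0.1121605   0.17953175] [ 1.79954343e+02 -1.43292329e-02  1.62847033e+02] [ 40.76635173  26.21762323 -39.67103658 111.38455665  21.56439048
  49.91956649  62.68507548] 0.042440415537380066
```

View pics/s1.png

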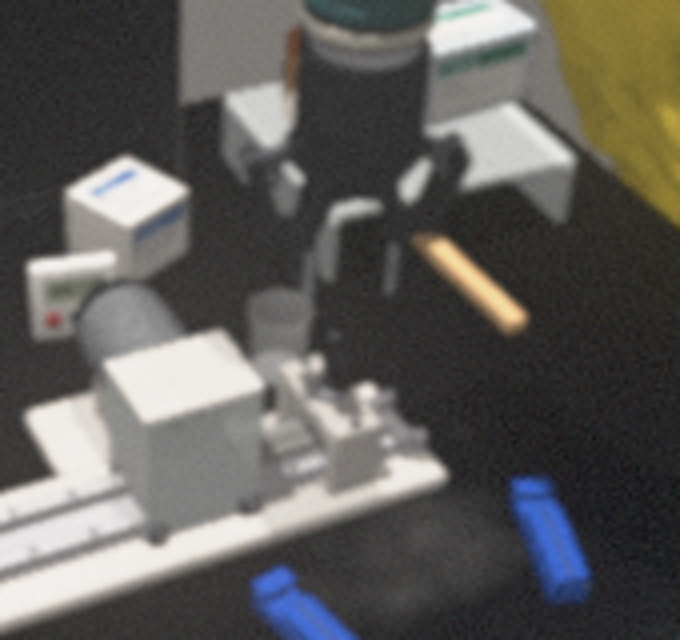

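apply_moves(increments=[[[0,0,0.006],[0,1,-10],0.5],[[0,0,0],[0,0,-12],0.5],[[0,0,0],[0,0,-12],0.5],[[0,0,0],[0,0,-12],0.5],[[0,0,0],[0,0,-12],0.5],[[0,0,0],[0,0,-9],0.5],[[0,0,0],[0,0,0],0.3],[[0,0,0],[0,0,0],0.0],[[0,0,0],[0,0,0],0.0],[[0,0,0],[0,0,0],0.0]], newtons=60)

```text
t: 3.2
ee_pos: [0.5107, -0.1105, 0.1135]
eef_rot: [179.9, 0.0, 163.3]
ft_force: [2.1, 4.4, -4.6]
grip_width: 0.0117
```

apply_moves(increments=[[[0,0,-0.06],[0,0,0.2],0],[[0,0,-0.13],[0,0,0.46],0],[[0,0,-0.13],[0,0,0.46],0],[[0,0,-0.13],[0,0,0.46],0],[[0,0,-0.13],[0,0,0.46],0],[[0,0,-0.13],[0,0,0.46],0],[[0,0,-0.13],[0,0,0.46],0],[[0,0,-0.13],[0,0,0.46],0],[[0,0,-0.13],[0,0,0.46],0],[[0,0,-0.13],[0,0,0.46],0]])

```text
t: 4.2
ee_pos: [0.5123, -0.1091, 0.1178]
eef_rot: [179.7, -0.1, 92.6]
ft_force: [6.7, 6.6, -10.1]
grip_width: 0.012
```

apply_moves(increments=[[[0,0,-0.13],[0.5,0.5,0.3],0],[[0,0,-0.13],[0.5,0.5,0.3],0],[[0,0,-0.13],[0,0,0.45],0],[[0,0,-0.13],[0,0,0.45],0],[[0,0,-0.13],[0,0,0.45],0],[[0,0,-0.13],[0,0,0.45],0],[[0,0,-0.13],[0,0,0.45],0],[[0,0,-0.13],[0,0,0.45],0],[[0,0,-0.13],[0,0,0.45],0],[[0,0,-0.1],[0,0,0.35],0]])

```text
t: 5.2
ee_pos: [0.5142, -0.1103, 0.1223]
eef_rot: [179.9, -0.3, 19.8]
ft_force: [9.1, 1.8, -11.2]
grip_width: 0.0118
```

apply_moves(increments=[[[0,0,-0.08],[0.5,0,0.25],0],[[0,0,-0.07],[0.5,0,0.25],0],[[0,0,0],[0,0,0],0],[[0,0,0],[0,0,0],0.5],[[0,0,0],[0,0,0],0.5],[[0,0,0],[0,0,0],0.5],[[0,0,0],[0,0,10],0.5],[[0,0,0],[0,0,20],0.5],[[0,0,0],[0,0,30],0.5],[[0,0,0],[0,0,30],0.5]])

```text
t: 6.2
ee_pos: [0.5119, -0.1109, 0.2138]
eef_rot: [-180.0, 0.0, 11.4]
ft_force: [0.5, -0.1, -0.1]
grip_width: 0.0427
```

Run:
```python
from h import *
o=env.get_obs();print(o['t'],o['ee_pos'],o['eef_rot'],o['joints'],o['grip_width'],o['ft_force'])
f=grab('scene','s2');crop(f,'s2',(230,130,400,290),4)
```

```text
6.2 [ 0.51194053 -0.11092784  0.21377815] [-1.79997357e+02  3.16088022e-02  1.13734737e+01] [  8.03496823  17.64423103   0.62578029 111.80142906  -0.23472537
  50.58616871 -69.84608419] 0.042720374655281015 [ 0.50414107 -0.1284094  -0.10236262]
```

View pics/s2.png

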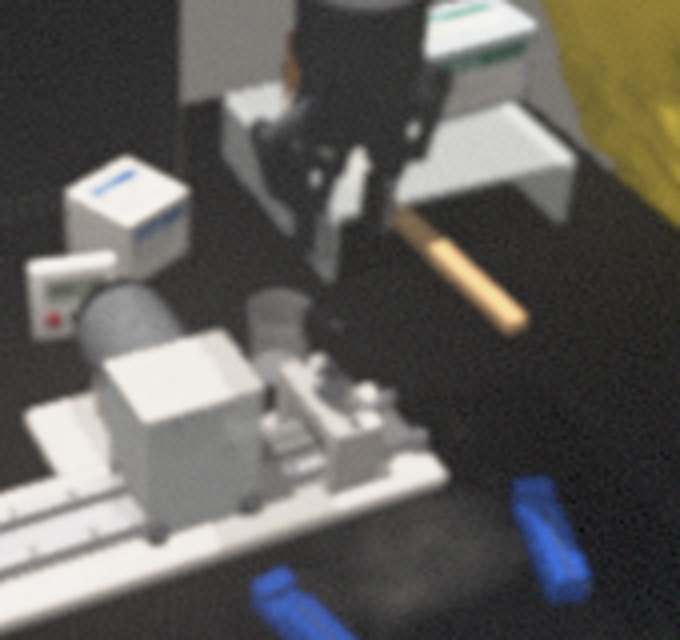

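apply_moves(increments=[[[0,0,-0.02],[5,-10,0],0.5],[[0,0,-0.02],[12,-24,0],0.5],[[0,0,-0.02],[14,-30,0],0.5],[[0,0,-0.02],[14,-30,0],0.5],[[0,0,-0.02],[14,-30,-10],0.5],[[0,0,-0.02],[14,-30,-20],0.5],[[0,0,-0.02],[14,-30,-20],0.5],[[0,0,-0.02],[13,-20,-20],0.5],[[0,0,0],[0,0,-20],0.5],[[0,0,0],[0,0,-20],0.5]])

```text
t: 7.25
ee_pos: [0.6113, -0.3166, 0.0998]
eef_rot: [180.0, 0.1, 2.1]
ft_force: [0.2, 0.1, 0.3]
grip_width: 0.0427
```

Run:
```python
from h import *
o=env.get_obs();print(o['t'],o['ee_pos'],o['eef_rot'],o['joints'],o['grip_width'],o['ft_force'])
f=grab('top','t3',(270,140,400,240),6)
f=grab('scene','s3');crop(f,'s3',(280,120,420,250),4.5)
```

```text
7.25 [ 0.61125199 -0.3166235   0.0998133 ] [1.79998502e+02 1.36211359e-01 2.06873959e+00] [ 20.93243504  40.22906235   5.30316156  91.91604331  -4.50878951
  48.18513204 -59.92847926] 0.04269294000143861 [0.23478012 0.14697877 0.26858113]
```

View pics/s3.png

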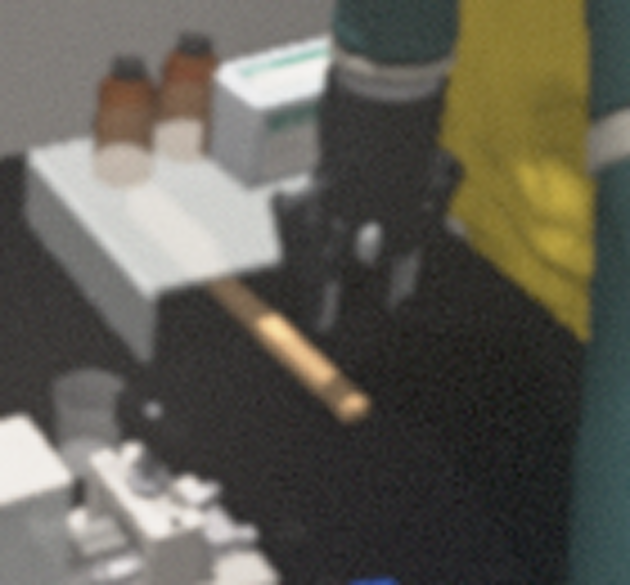

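View pics/t3.png

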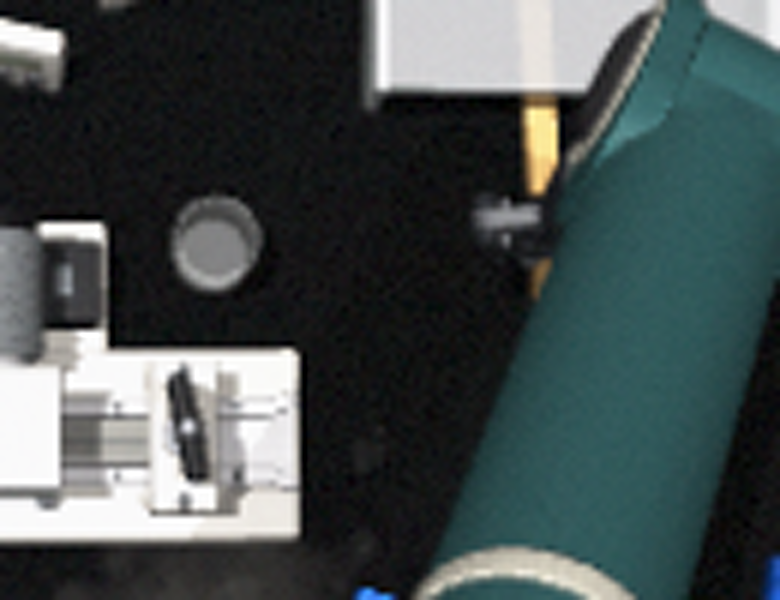

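apply_moves(increments=[[[0,0,0],[0,1.5,-12],0.5],[[0,0,0],[0,0,-15],0.5],[[0,0,0],[0,0,-15],0.5],[[0,0,0],[0,0,-15],0.5],[[0,0,0],[0,0,-10],0.5],[[0,0,0],[0,0,-4],0.5],[[0,0,0],[0,0,-1],0.0],[[0,0,0],[0,0,0],0.0],[[0,0,0],[0,0,0],0.0],[[0,0,0],[0,0,0],0.0]], newtons=40)

```text
t: 8.35
ee_pos: [0.6127, -0.3135, 0.0309]
eef_rot: [180.0, -0.1, 2.2]
ft_force: [-0.3, -0.3, 0.5]
grip_width: 0.0145
```

apply_moves(increments=[[[0,0,0],[-8,-0.3,0.5],0],[[0,0,0],[-20,-0.8,0],0],[[0,0,0],[-24,-0.9,0],0],[[0,0,0],[-26,-1,0],0],[[0,0,0],[-26,-1,0],0],[[0,0,0],[-26,-1,0],0],[[0,0,0],[-26,-1,0],0],[[0,0,0],[-26,-1,0],0],[[0,0,0],[-20,-0.8,0],0],[[0,0,0],[-13,-0.3,-0.5],0]])

```text
t: 9.35
ee_pos: [0.3953, -0.3216, 0.0306]
eef_rot: [180.0, 0.0, 2.1]
ft_force: [0.1, -0.6, -0.4]
grip_width: 0.0149
```

apply_moves(increments=[[[0,0,0],[0,0,0],0.6],[[0,0,0],[0,0,0],0.6],[[0,0,0],[0,0,0],0.6],[[0,0,0],[0,0,15],0.6],[[0,0,0],[0,0,30],0.6],[[0,0,0],[0,0,35],0.6],[[0,0,0.14],[5,0,30],0.6],[[0,0,0.145],[10,0,10],0.6],[[0,0,0.145],[10,0,0],0.6],[[0,0,0.145],[10,0,0],0.6]])

```text
t: 10.35
ee_pos: [0.4341, -0.3212, 0.1512]
eef_rot: [179.9, -0.1, 35.6]
ft_force: [0.3, 1.2, -1.2]
grip_width: 0.0509
```

apply_moves(increments=[[[0,0,0.145],[8,0,0],0.6],[[0,0,0.145],[8,0,0],0.6],[[0,0,0.145],[8,0,0],0.6],[[0,0,0.145],[8,0,0],0.6],[[0,0,0.145],[8,0,0],0.6],[[0,0,0.145],[8,0,0],0.6],[[0,0,0.145],[8,0,0],0.6],[[0,0,0.145],[8,0,0],0.6],[[0,0,0.145],[8,0,0],0.6],[[0,0,0.145],[8,0,0],0.6]])

```text
t: 11.35
ee_pos: [0.5136, -0.321, 0.1502]
eef_rot: [180.0, 0.0, 118.6]
ft_force: [-0.3, -0.5, -0.3]
grip_width: 0.0512
```

Run:
```python
from h import *
o=env.get_obs();print(o['t'],o['ee_pos'],o['eef_rot'],o['joints'],o['grip_width'],o['ft_force'])
f=grab('top','t4',(270,120,420,270),4)
f=grab('scene','s4');crop(f,'s4',(260,120,460,270),4)
```

```text
11.35 [ 0.51358357 -0.32097349  0.15023005] [1.79965554e+02 1.09990299e-02 1.18635307e+02] [ 45.74923357  31.95346364 -22.48495576 101.85515389  15.47638803
  49.20887553  44.78650435] 0.05115904537378811 [-0.32785469 -0.45396794 -0.31046634]
```

View pics/s4.png

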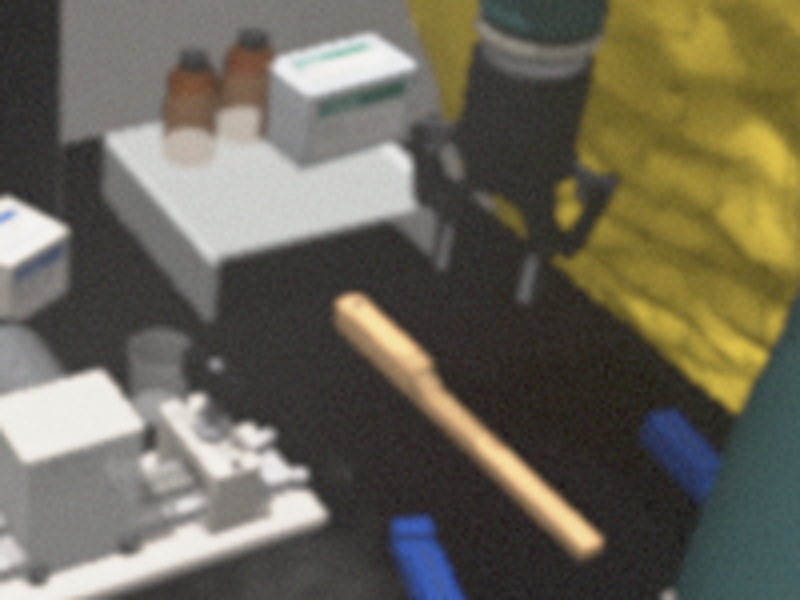

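View pics/t4.png

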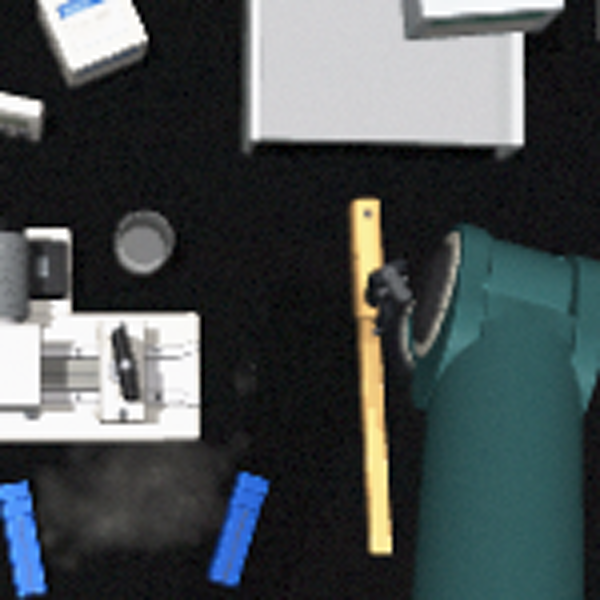

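Run:
```python
from h import *
f=cv2.imread('pics/t4_full.png')
hsv=cv2.cvtColor(f,cv2.COLOR_BGR2HSV)
w=cv2.inRange(hsv,(12,70,110),(30,255,255));w[:, :340]=0;w[:,385:]=0;w[:150]=0;w[275:]=0
ys,xs=np.where(w);print(ys.min(),ys.max())
for v in list(range(ys.min(),ys.max()+1,4))+[ys.max()]:
    x=xs[ys==v];z=.026 if v<199 else .012
    a,b=onz('top',x.min()-.5,v,z),onz('top',x.max()+.5,v,z);print(v,x.min(),x.max(),((a+b)/2)[:2].round(4),round(a[1]-b[1],4))
f=cv2.imread('pics/s4_full.png');hsv=cv2.cvtColor(f,cv2.COLOR_BGR2HSV)
w=cv2.inRange(hsv,(8,60,110),(25,255,255));n,lab,st,ce=cv2.connectedComponentsWithStats(w);i=1+st[1:,4].argmax()
print(st[i]);ys,xs=np.where(lab==i);k=ys.argmax();print('nose tip',xs[k],ys[k]);k=xs.argmin();print('end',xs[k],ys[k],onz('scene',xs[k],ys[k],.026))
```

```text
170 258
170 358 364 [ 0.6534 -0.3137] 0.0229
174 358 364 [ 0.6402 -0.3134] 0.0229
178 358 364 [ 0.6269 -0.3131] 0.0229
182 358 365 [ 0.6137 -0.3145] 0.0262
186 358 365 [ 0.6005 -0.3142] 0.0261
190 359 361 [ 0.5873 -0.309 ] 0.0098
194 359 360 [ 0.5742 -0.3071] 0.0065
198 359 364 [ 0.561  -0.3133] 0.0195
202 360 363 [ 0.5494 -0.3155] 0.0131
206 360 364 [ 0.5362 -0.3168] 0.0164
210 360 364 [ 0.523  -0.3166] 0.0164
214 360 365 [ 0.5098 -0.3179] 0.0197
218 360 365 [ 0.4967 -0.3176] 0.0196
222 361 365 [ 0.4836 -0.3189] 0.0164
226 361 365 [ 0.4705 -0.3186] 0.0163
230 361 366 [ 0.4574 -0.32  ] 0.0196
234 361 366 [ 0.4443 -0.3197] 0.0196
238 361 366 [ 0.4313 -0.3194] 0.0196
242 362 366 [ 0.4183 -0.3207] 0.0163
246 362 366 [ 0.4053 -0.3204] 0.0163
250 362 367 [ 0.3924 -0.3217] 0.0195
254 362 367 [ 0.3794 -0.3214] 0.0195
258 363 367 [ 0.3665 -0.3228] 0.0162
258 363 367 [ 0.3665 -0.3228] 0.0162
[ 401   26  105  197 9182]
nose tip 442 222
end 401 185 [ 0.6234483  -0.49755048  0.026     ]
```

apply_moves(increments=[[[0,0,0.138],[14,1,0],0.6],[[0,0,0.138],[14,1,0],0.6],[[0,0,0.138],[14,1,0],0.6],[[0,0,0.138],[14,1,0],0.6],[[0,0,0.138],[14,1,0],0.6],[[0,0,0.138],[14,1,0],0.6],[[0,0,0.138],[14,1,0],0.6],[[0,0,0.138],[11.5,0,-5],0.6],[[0,0,0],[0,0,-20],0.6],[[0,0,0],[0,0,-20],0.6]])

```text
t: 12.45
ee_pos: [0.6222, -0.3142, 0.1045]
eef_rot: [-180.0, 0.0, -178.7]
ft_force: [1.0, 0.8, 0.7]
grip_width: 0.051
```

apply_moves(increments=[[[0,0,0],[0,0,-18],0.6],[[0,0,0],[0,0,-18],0.6],[[0,0,0],[0,0,-18],0.6],[[0,0,0],[0,0,-14],0.6],[[0,0,0],[0,0,-6],0.6],[[0,0,0],[0,0,-1],0.6],[[0,0,0],[0,0,0],0.0],[[0,0,0],[0,0,0],0.0],[[0,0,0],[0,0,0],0.0],[[0,0,0],[0,0,0],0.0]], newtons=60)

```text
t: 13.45
ee_pos: [0.6226, -0.3147, 0.0315]
eef_rot: [-179.9, 0.1, -178.5]
ft_force: [0.1, -0.3, 4.0]
grip_width: 0.0206
```

apply_moves(increments=[[[0,0,0],[0,0,8],0],[[0,0,0],[0,0,20],0],[[0,0,0],[0,0,30],0],[[0,0,0],[0,0,30],0],[[0,0,-0.05],[-5,-5,25],0],[[0,0,-0.11],[-12,-8,5],0],[[0,0,-0.11],[-14,-9,0],0],[[0,0,-0.11],[-14,-9,0],0],[[0,0,-0.11],[-14,-9,0],0],[[0,0,-0.11],[-14,-9,0],0]])

```text
t: 14.45
ee_pos: [0.5485, -0.3637, 0.1499]
eef_rot: [180.0, 0.1, 146.9]
ft_force: [0.1, -1.1, -1.0]
grip_width: 0.0209
```

Run:
```python
from h import *
o=env.get_obs();print(o['t'],o['ee_pos'],o['eef_rot'],o['joints'],o['grip_width'],o['ft_force'])
f=grab('top','t5',(220,120,420,270),4)
f=grab('scene','s5');crop(f,'s5',(220,100,480,295),3)
```

```text
14.45 [ 0.54846014 -0.36366327  0.14993974] [1.79993175e+02 8.28155520e-02 1.46872122e+02] [ 50.4908176   37.73202796 -28.43919722  93.79121266  21.16829547
  53.81663231  71.32414012] 0.02088441332875517 [ 0.10675632 -1.13395217 -1.02801757]
```

View pics/s5.png

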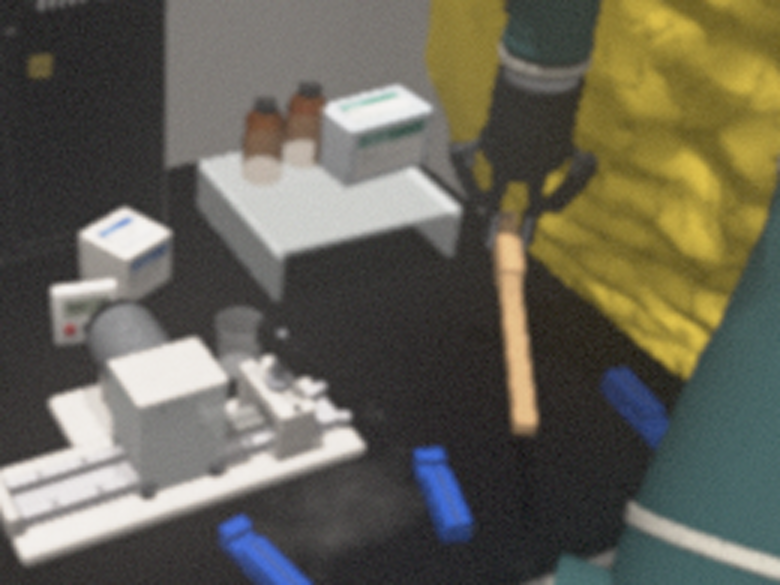

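apply_moves(increments=[[[0,0,-0.1246],[-5,-5,0],0],[[0,0,-0.1246],[-5,-5,0],0],[[0,0,-0.1246],[-5,-5,0],0],[[0,0,-0.1246],[-5,-5,0],0],[[0,0,-0.1246],[-5,-5,0],0],[[0,0,-0.1246],[-5,-6,0],0],[[0,0,-0.1246],[-5,-6,0],0],[[0,0,-0.1246],[-2.5,-6,0],0],[[0,0,0],[0,0,-10],0],[[0,0,0],[0,0,-10],0]])

```text
t: 15.55
ee_pos: [0.5123, -0.4055, 0.1282]
eef_rot: [179.9, 0.0, 90.3]
ft_force: [0.1, -0.4, -1.6]
grip_width: 0.0207
```

Run:
```python
from h import *
o=env.get_obs();print(o['t'],o['ee_pos'],o['eef_rot'],o['joints'],o['grip_width'],o['ft_force'])
f=grab('top','t6',(250,140,400,240),5)
f=grab('scene','s6');crop(f,'s6',(250,150,450,300),4)
```

```text
15.55 [ 0.51233763 -0.4054969   0.12815172] [1.79930098e+02 1.95607425e-04 9.03184169e+01] [ 45.93662866  36.37754315 -14.68892521  95.81199554  11.40311249
  49.2222629   26.84180074] 0.020661030221366675 [ 0.13097629 -0.37974593 -1.64363156]
```

View pics/s6.png

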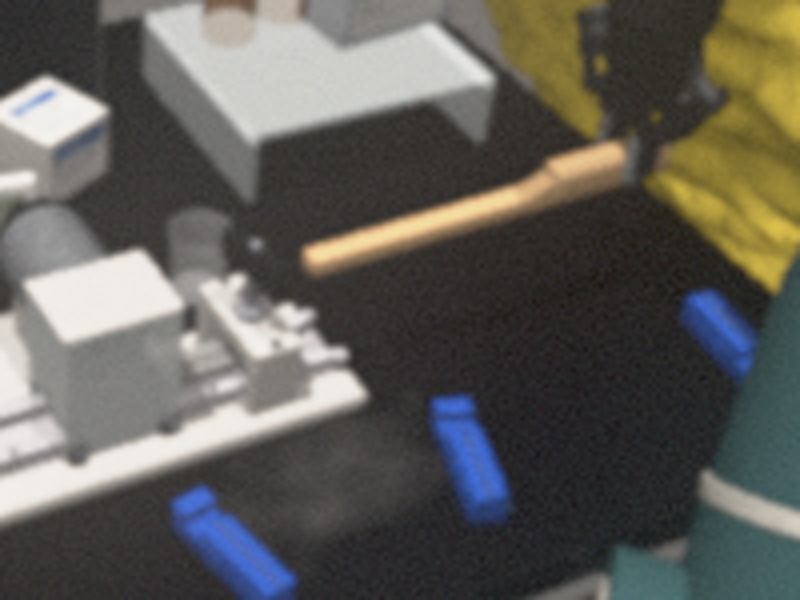

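View pics/t6.png

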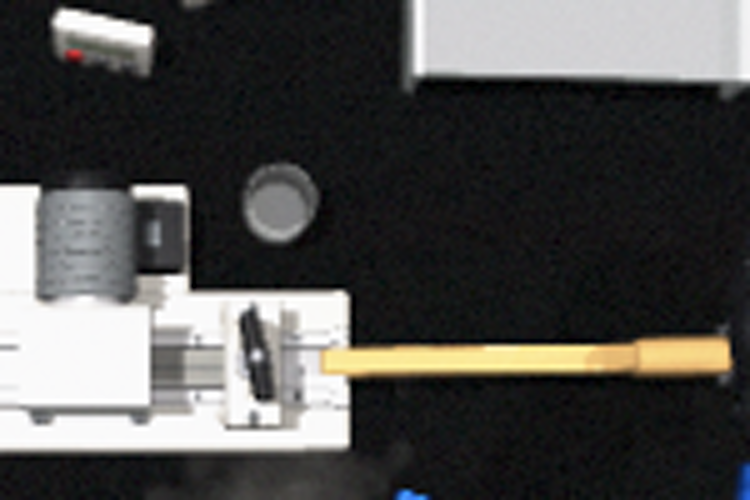

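```bash
cat >> h.py <<'E'
def wood(f,box):
    hsv=cv2.cvtColor(f,cv2.COLOR_BGR2HSV);w=cv2.inRange(hsv,(8,60,100),(28,255,255))
    m=np.zeros_like(w);x0,y0,x1,y1=box;m[y0:y1,x0:x1]=w[y0:y1,x0:x1];return m
E
python3 - <<'E'
from h import *
f=cv2.imread('pics/t6_full.png');w=wood(f,(300,195,400,225));ys,xs=np.where(w);print(xs.min(),xs.max())
G=hs=cv2.cvtColor(f,cv2.COLOR_BGR2HSV)
for u in range(xs.min(),xs.max()+1,5):
    y=ys[xs==u];z=.109 if u<376 else .123
    a,b=onz('top',u,y.min()-.5,z),onz('top',u,y.max()+.5,z);print(u,y.min(),y.max(),((a+b)/2)[:2].round(4),round(a[0]-b[0],4))
# weighted centre using saturation
B=f.astype(float);wt=np.clip(B[:,:,2]-B[:,:,0],0,None)
P=[]
for u in range(322,372,3):
    v=np.arange(200,222);s=wt[200:222,u];P.append(onz('top',u,(s*v).sum()/s.sum(),.109)[:2])
P=np.array(P);k=np.polyfit(P[:,1],P[:,0],1);print('blade axis',k,'x at y=-.147',np.polyval(k,-.147))
P=[]
for u in range(380,394,2):
    v=np.arange(200,222);s=wt[200:222,u];P.append(onz('top',u,(s*v).sum()/s.sum(),.123)[:2])
print(np.array(P).mean(0))
f=cv2.imread('pics/s6_full.png');w=wood(f,(320,180,420,222));ys,xs=np.where(w);k=xs.argmin();print('scene nose leftmost',xs.min(),ys[xs==xs.min()],ys.max())
crop(f,'s6n',(310,180,430,230),6)
# nose top corner in top view; ray
for z in(.09,.1,.109,.12):
    p=onz('top',xs.min() if 0 else 314.2,211.5,z);print(z,p.round(4),proj('scene',p))
E
```

```text
314 396
314 210 214 [ 0.509  -0.1518] 0.0154
319 209 214 [ 0.5105 -0.1672] 0.0185
324 209 214 [ 0.5104 -0.1825] 0.0185
329 209 214 [ 0.5104 -0.1978] 0.0185
334 209 214 [ 0.5103 -0.2131] 0.0185
339 209 214 [ 0.5102 -0.2285] 0.0185
344 209 214 [ 0.5101 -0.2438] 0.0185
349 209 214 [ 0.5101 -0.2591] 0.0185
354 209 214 [ 0.51   -0.2744] 0.0185
359 209 214 [ 0.5099 -0.2898] 0.0185
364 209 214 [ 0.5098 -0.3051] 0.0185
369 209 214 [ 0.5098 -0.3204] 0.0185
374 209 213 [ 0.5112 -0.3358] 0.0154
379 208 214 [ 0.5099 -0.3481] 0.0213
384 207 214 [ 0.5114 -0.3633] 0.0244
389 207 214 [ 0.5113 -0.3784] 0.0244
394 207 214 [ 0.5112 -0.3936] 0.0244
blade axis [-0.00537869  0.50880621] x at y=-.147 0.5095968737361671
[ 0.51082935 -0.3693238 ]
scene nose leftmost 325 [212 213 214 215] 218
0.09 [ 0.5122 -0.1539  0.09  ] [326.94574049 217.24191881]
0.1 [ 0.5113 -0.1531  0.1   ] [327.19111905 214.514407  ]
0.109 [ 0.5106 -0.1525  0.109 ] [327.41473154 212.02883645]
0.12 [ 0.5096 -0.1516  0.12  ] [327.69167294 208.9504871 ]
```

View pics/s6n.png

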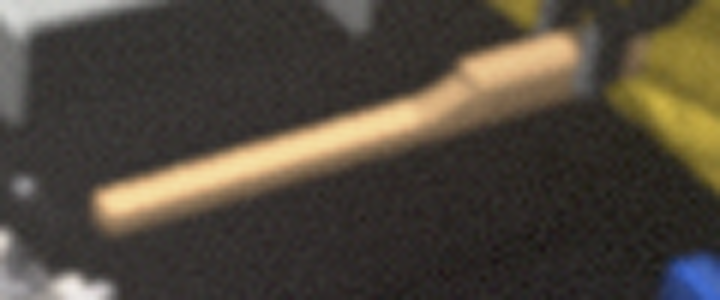

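apply_moves(increments=[[[0,0,-0.006],[-0.5,0,-5],0],[[0,0,0],[0,0,-10],0],[[0,0,0],[0,0,-10],0],[[0,0,0],[0,0,-10],0],[[0,0,0],[0,0,-10],0],[[0,0,0],[0,0,-8],0],[[0,0,0],[0,0,-6],0],[[0,0,0],[0,0,0],0],[[0,0,0],[0,0,0],0],[[0,0,0],[0,0,0],0]])

```text
t: 16.65
ee_pos: [0.5112, -0.4066, 0.0698]
eef_rot: [180.0, 0.0, 89.7]
ft_force: [-1.0, -0.5, -1.5]
grip_width: 0.0209
```

Run:
```python
from h import *
o=env.get_obs();print(o['t'],o['ee_pos'],o['eef_rot'],o['grip_width'],o['ft_force'],o['wrist_torque'])
f=grab('top','t7',(280,170,360,240),8)
f=grab('scene','s7');crop(f,'s7',(290,180,390,255),7)
```

```text
16.65 [ 0.51117268 -0.40659337  0.06976326] [1.79951241e+02 3.51333733e-02 8.96657403e+01] 0.020867568433870106 [-1.01396647 -0.51792388 -1.46251918] [-0.03399573  0.03350507 -0.00100297]
```

View pics/s7.png

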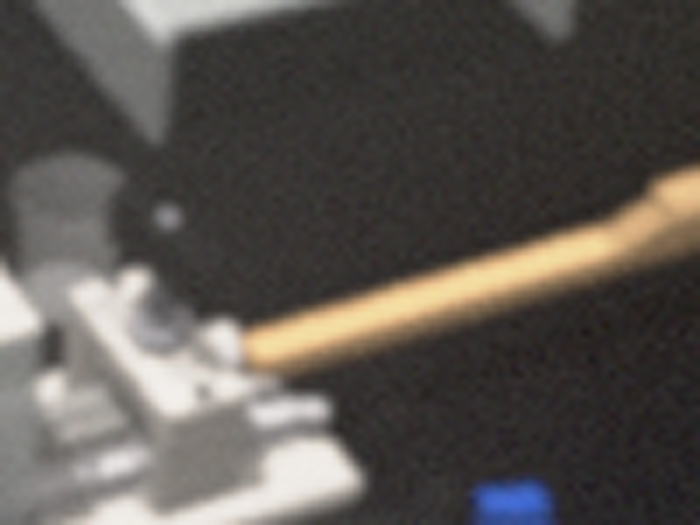

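View pics/t7.png

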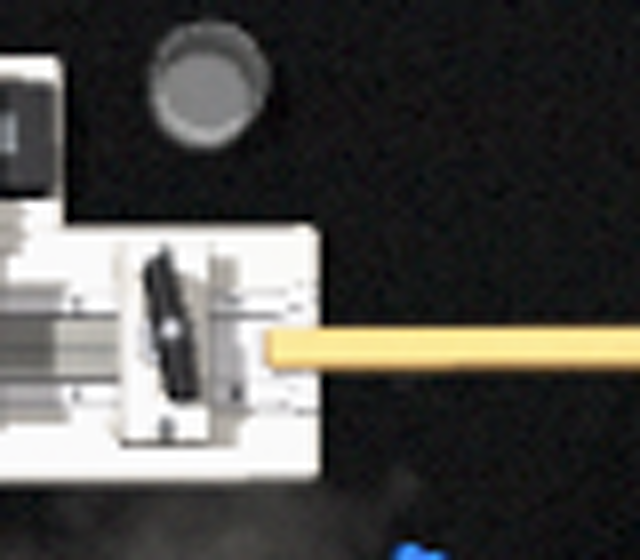

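apply_moves(increments=[[[0,0,0],[0,0,-3],0],[[0,0,0],[0,0,-3],0],[[0,0,0],[0,0,-3],0],[[0,0,0],[0,0,-3],0],[[0,0,0],[0,0,-3],0],[[0,0,0],[0,0,-1],0],[[0,0,0],[0,0,0],0],[[0,0,0],[0,0,0],0],[[0,0,0],[0,0,0],0],[[0,0,0],[0,0,0],0]])

```text
t: 17.75
ee_pos: [0.5109, -0.4064, 0.0534]
eef_rot: [180.0, 0.0, 89.7]
ft_force: [0.5, 0.0, -0.5]
grip_width: 0.0206
```

Run:
```python
from h import *
o=env.get_obs();print(o['t'],o['ee_pos'],o['eef_rot'],o['grip_width'],o['ft_force'],o['wrist_torque'])
f=grab('top','t8',(280,170,360,240),8)
f=grab('scene','s8');crop(f,'s8',(290,180,390,255),7)
```

```text
17.75 [ 0.51086556 -0.4064401   0.05338063] [1.79989084e+02 1.14735619e-02 8.96626966e+01] 0.020643292513309364 [ 0.45895295  0.0497804  -0.52040373] [-0.01226359 -0.00552625  0.04032925]
```

View pics/s8.png

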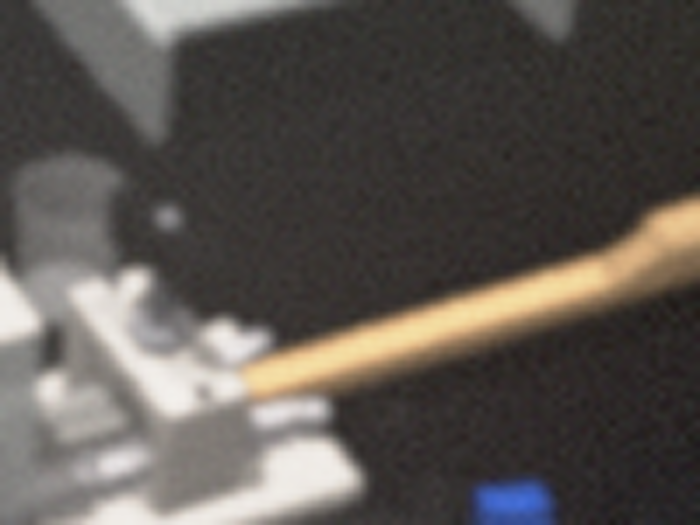

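View pics/t8.png

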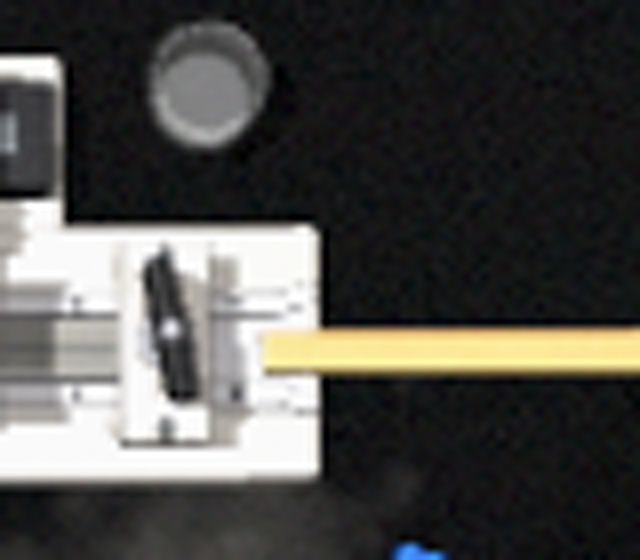

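apply_moves(increments=[[[0,0,0],[0.7,3,0],0],[[0,0,0],[0,5,0],0],[[0,0,0],[0,6,0],0],[[0,0,0],[0,6,0],0],[[0,0,0],[0,6,0],0],[[0,0,0],[0,6,0],0],[[0,0,0],[0,6,0],0],[[0,0,0],[0,6,0],0],[[0,0,0],[0,6,0],0],[[0,0,0],[0,6,0],0]])

```text
t: 18.85
ee_pos: [0.5115, -0.3499, 0.0532]
eef_rot: [180.0, 0.0, 89.7]
ft_force: [0.4, -0.5, -0.4]
grip_width: 0.0207
```

Run:
```python
from h import *
o=env.get_obs();print(o['t'],o['ee_pos'],o['eef_rot'],o['grip_width'],o['ft_force'],o['wrist_torque'])
f=grab('top','t9',(210,170,360,240),5)
```

```text
18.85 [ 0.51152347 -0.34989307  0.0532402 ] [1.79997157e+02 4.43934064e-03 8.96643965e+01] 0.02074716254325195 [ 0.35139725 -0.46601935 -0.4138287 ] [-0.27534705 -0.05039161  0.00422629]
```

View pics/t9.png

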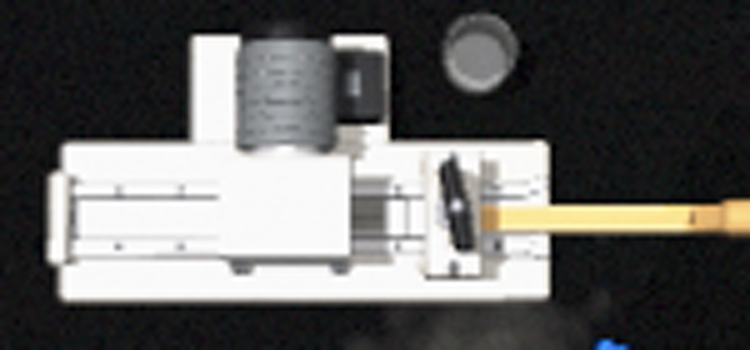

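apply_moves(increments=[[[0,0,0],[0,4,0],0],[[0,0,0],[0,6,0],0],[[0,0,0],[0,6,0],0],[[0,0,0],[0.1,7,0],0],[[0,0,0],[0,7,0],0],[[0,0,0],[0,7,0],0],[[0,0,0],[0.1,7,0],0],[[0,0,0],[0,7,0],0],[[0,0,0],[0,7,0],0],[[0,0,0],[0,7,0],0]])

```text
t: 19.9
ee_pos: [0.5117, -0.2848, 0.0532]
eef_rot: [180.0, 0.0, 89.7]
ft_force: [-0.1, -1.0, -0.3]
grip_width: 0.0205
```

apply_moves(increments=[[[0,0,0],[0,6,0],0],[[0,0,0],[0,6,0],0],[[0,0,0],[0,6,0],0],[[0,0,0],[0.1,6,0],0],[[0,0,0],[0,6,0],0],[[0,0,0],[0,6,0],0],[[0,0,0],[0.1,6,0],0],[[0,0,0],[0,6,0],0],[[0,0,0],[0,4,0],0],[[0,0,0],[0,2,0],0]])

```text
t: 20.9
ee_pos: [0.512, -0.2308, 0.0532]
eef_rot: [180.0, -0.0, 89.7]
ft_force: [0.0, -1.8, -0.9]
grip_width: 0.0205
```

Run:
```python
from h import *
o=env.get_obs();print(o['t'],o['ee_pos'],o['eef_rot'],o['grip_width'],o['ft_force'],o['wrist_torque'])
f=grab('top','t10',(210,170,360,240),5)
f=grab('scene','s10');crop(f,'s10',(205,180,385,300),4)
```

```text
20.9 [ 0.51198162 -0.23075734  0.05323644] [ 1.79998535e+02 -6.07931738e-03  8.96995984e+01] 0.020549334524152262 [ 0.01561575 -1.77981929 -0.86352066] [-0.29244522 -0.00849571  0.03775845]
```

View pics/t10.png

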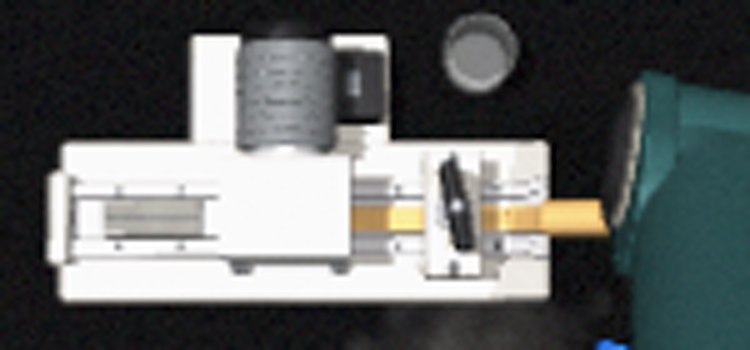

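View pics/s10.png

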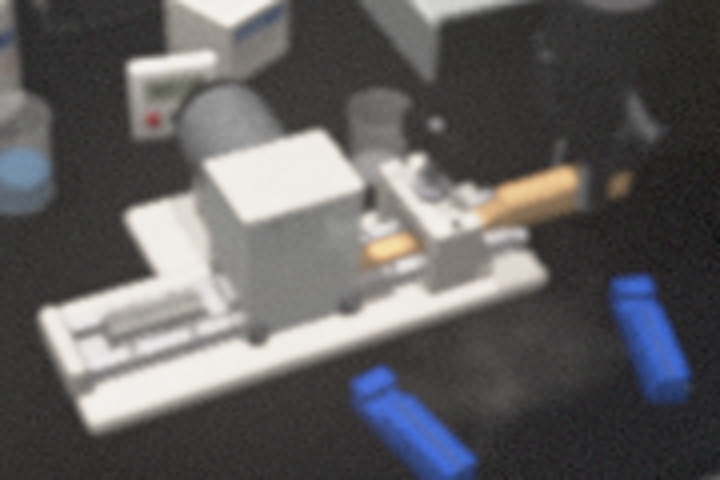

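apply_moves(increments=[[[0,0,0],[0,2,0],0],[[0,0,0],[0,2,0],0],[[0,0,0],[0,2,0],0],[[0,0,0],[0,2,0],0],[[0,0,0],[0,2,0],0],[[0,0,0],[0,2,0],0],[[0,0,0],[0,2,0],0],[[0,0,0],[0,2,0],0],[[0,0,0],[0,2,0],0],[[0,0,0],[0,1,0],0]])

```text
t: 22.0
ee_pos: [0.5119, -0.2121, 0.0532]
eef_rot: [180.0, -0.0, 89.7]
ft_force: [0.2, -0.9, -0.6]
grip_width: 0.0207
```

Run:
```python
from h import *
o=env.get_obs();print(o['t'],o['ee_pos'],o['eef_rot'],o['grip_width'],o['ft_force'],o['wrist_torque'])
f=grab('top','t11',(210,190,290,240),9)
f=grab('scene','s11');crop(f,'s11',(205,230,305,300),7)
```

```text
22.0 [ 0.51192364 -0.21207158  0.05322   ] [ 1.79998718e+02 -4.39614960e-03  8.96776418e+01] 0.02066486546839684 [ 0.24149216 -0.9228073  -0.58135835] [-0.28984747  0.05105156 -0.01704714]
```

View pics/t11.png

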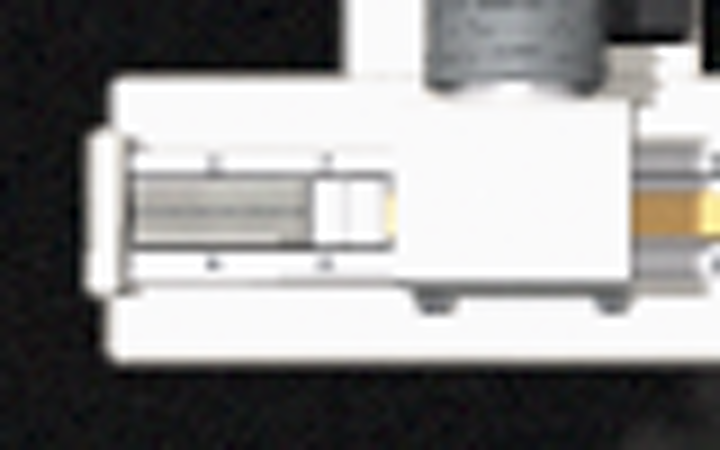

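View pics/s11.png

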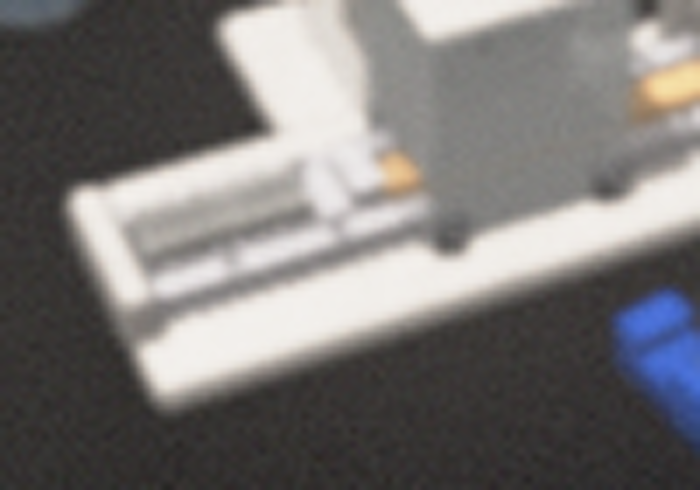

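apply_moves(increments=[[[0,0,0],[0,1,0],0],[[0,0,0],[0,1,0],0],[[0,0,0],[0,0.7,0],0],[[0,0,0],[0,0.6,0],0],[[0,0,0],[0,0.5,0],0],[[0,0,0],[0,0.4,0],0],[[0,0,0],[0,0.3,0],0],[[0,0,0],[0,0.3,0],0],[[0,0,0],[0,0,0],0],[[0,0,0],[0,0,0],0]])

```text
t: 23.1
ee_pos: [0.5119, -0.2085, 0.0533]
eef_rot: [180.0, 0.1, 89.6]
ft_force: [0.1, -5.0, -0.9]
grip_width: 0.0204
```

apply_moves(increments=[[[0,0,0],[0,0.3,0],0],[[0,0,0],[0,0.3,0],0],[[0,0,0],[0,0,0],0],[[0,0,0],[0,0,0],0],[[0,0,0],[0,0,0],0],[[0,0,0],[0,0,0],0],[[0,0,0],[0,0,0],0],[[0,0,0],[0,0,0],0],[[0,0,0],[0,0,0],0],[[0,0,0],[0,0,0],0]])

```text
t: 24.1
ee_pos: [0.5119, -0.2085, 0.0534]
eef_rot: [180.0, 0.1, 89.6]
ft_force: [-0.4, -6.8, -0.2]
grip_width: 0.0208
```

Run:
```python
from h import *
o=env.get_obs();print(o['t'],o['ee_pos'],o['eef_rot'],o['grip_width'],o['ft_force'],o['wrist_torque'])
f=grab('top','t12',(210,190,290,240),9)
f=grab('scene','s12');crop(f,'s12',(205,230,305,300),7)
```

```text
24.1 [ 0.51186862 -0.20851326  0.05341561] [1.79977404e+02 9.68029525e-02 8.96080284e+01] 0.02079301048655758 [-0.40001317 -6.84277733 -0.18492797] [-1.33852859  0.09032543  0.06923206]
```

View pics/t12.png

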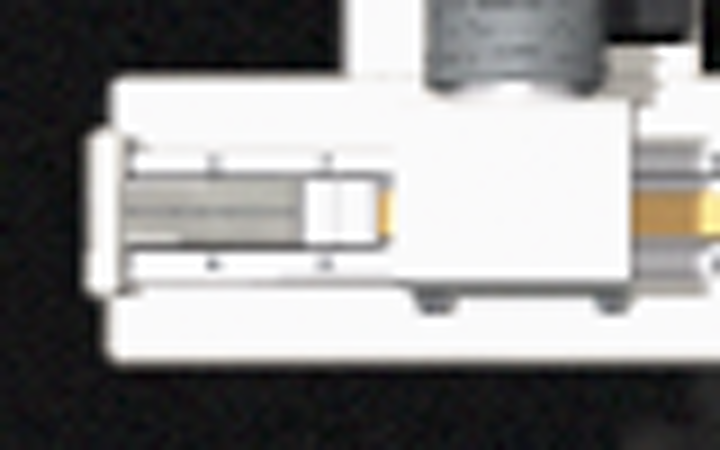

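View pics/s12.png

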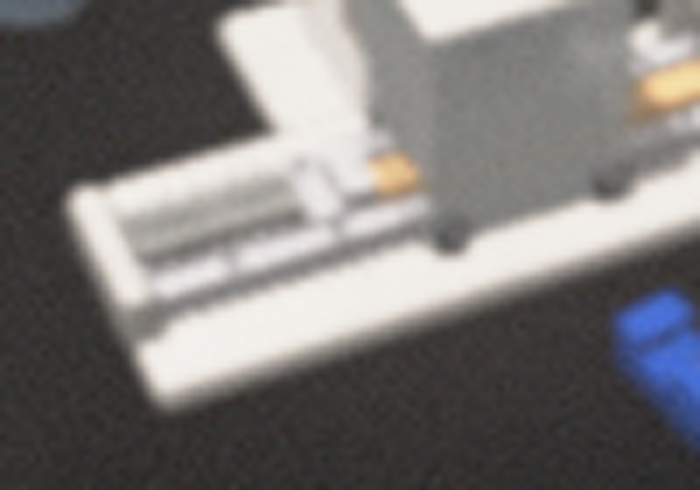

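apply_moves(increments=[[[0,0,0],[0,-3,0],0],[[0,0,0],[0,-8,0],0],[[0,0,0],[-0.1,-18,0],0],[[0,0,0],[-0.1,-24,0],0],[[0,0,0],[-0.1,-24,0],0],[[0,0,0],[-0.1,-24,0],0],[[0,0,0],[-0.1,-24,0],0],[[0,0,0],[-0.1,-24,0],0],[[0,0,0],[0,-24,0],0],[[0,0,0],[0,-18,0],0]])

```text
t: 25.2
ee_pos: [0.511, -0.3994, 0.0529]
eef_rot: [-180.0, -0.0, 89.6]
ft_force: [-0.2, 1.2, -0.6]
grip_width: 0.0202
```

apply_moves(increments=[[[0,0,0],[0,-8,0],0],[[0,0,0],[0,-3,0],0],[[0,0,0],[0,0,8],0],[[0,0,0],[0,0,15],0],[[0,0,0],[0,0,20],0],[[0,0,0],[0,0,20],0],[[0,0,0],[0,0,20],0],[[0,0,0],[0,0,13],0],[[0,0,0.12],[5,6,0],0],[[0,0,0.12],[5,6,0],0]])

```text
t: 26.2
ee_pos: [0.5219, -0.3965, 0.151]
eef_rot: [179.9, 0.1, 103.7]
ft_force: [-0.2, 0.2, -0.6]
grip_width: 0.0207
```

Run:
```python
from h import *
o=env.get_obs();print(o['t'],o['ee_pos'],o['eef_rot'],o['grip_width'],o['ft_force'],o['wrist_torque'])
f=grab('top','t13',(210,120,420,270),3.5)
```

```text
26.2 [ 0.52191115 -0.39647266  0.15102065] [1.79942910e+02 9.86690286e-02 1.03726187e+02] 0.020653472195847174 [-0.19846889  0.16527193 -0.55143572] [-0.07202617  0.05341241 -0.01656104]
```

View pics/t13.png

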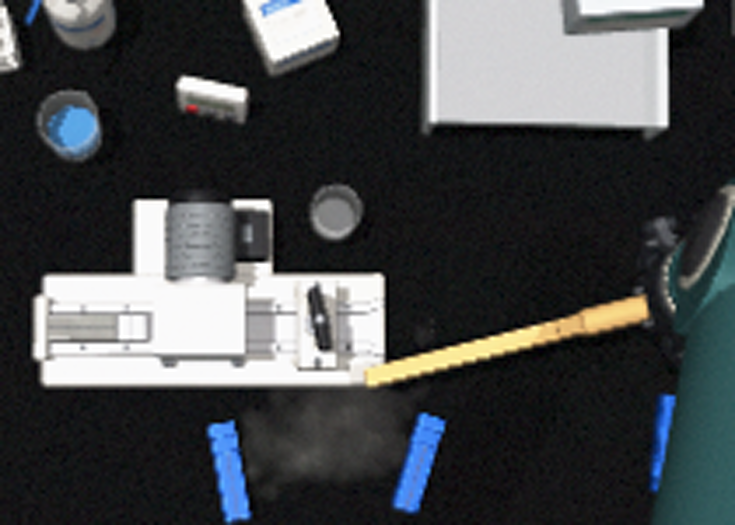

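apply_moves(increments=[[[0,0,0.135],[8,6.5,0],0],[[0,0,0.135],[8,6.5,0],0],[[0,0,0.135],[8,6.5,0],0],[[0,0,0.135],[8,6.5,0],0],[[0,0,0.135],[8,6.5,0],0],[[0,0,0.135],[8,6.5,0],0],[[0,0,0.135],[8,6.5,0],0],[[0,0,0.135],[8,6.5,0],0],[[0,0,0.135],[8,6.5,0],0],[[0,0,0.135],[6,6.5,0],0]])

```text
t: 27.25
ee_pos: [0.5997, -0.3312, 0.1497]
eef_rot: [-180.0, 0.0, -179.0]
ft_force: [-0.4, -0.4, -0.2]
grip_width: 0.0207
```

apply_moves(increments=[[[0,0,0],[0,0,-10],0],[[0,0,0],[0,0,-20],0],[[0,0,0],[0,0,-22],0],[[0,0,0],[0,0,-22],0],[[0,0,0],[0,0,-20],0],[[0,0,0],[0,0,-12],0],[[0,0,0],[0,0,-6],0],[[0,0,0],[0,0,-3],0],[[0,0,0],[0,0,-2],0],[[0,0,0],[0,0,0],0]])

```text
t: 28.25
ee_pos: [0.5997, -0.3321, 0.0328]
eef_rot: [-180.0, 0.1, -179.3]
ft_force: [0.3, 0.1, -0.8]
grip_width: 0.0201
```

Stick about 1 mm above the bench; lower gently, release, lift.

apply_moves(increments=[[[0,0,0],[0,0,-0.5],0],[[0,0,0],[0,0,-0.5],0],[[0,0,0],[0,0,-0.3],0],[[0,0,0],[0,0,0],0],[[0,0,0],[0,0,0],0.6],[[0,0,0],[0,0,0],0.6],[[0,0,0],[0,0,0],0.6],[[0,0,0],[0,0,10],0.6],[[0,0,0],[0,0,25],0.6],[[0,0,0],[0,0,35],0.6]])

```text
t: 29.25
ee_pos: [0.5982, -0.3314, 0.1004]
eef_rot: [179.9, -0.2, -179.2]
ft_force: [-0.1, -1.1, -0.2]
grip_width: 0.0513
```

apply_moves(increments=[[[0,0,0],[0,0,30],0.6],[[0,0,0],[0,0,30],0.6],[[0,0,0],[0,0,30],0.6],[[0,0,0],[-10,0,20],0.6],[[0,0,0],[-15,0,0],0.6],[[0,0,0],[-15,0,0],0.6],[[0,0,0],[-15,0,0],0.6],[[0,0,0],[-10,0,0],0.6],[[0,0,0],[0,0,0],0.6],[[0,0,0],[0,0,0],0.6]])

```text
t: 30.25
ee_pos: [0.5347, -0.3321, 0.2114]
eef_rot: [-180.0, 0.1, -179.2]
ft_force: [0.7, -0.5, -1.0]
grip_width: 0.0511
```

Run:
```python
from h import *
o=env.get_obs();print(o['t'],o['ee_pos'],o['grip_width'],o['ft_force'])
f=grab('top','t14',(200,120,420,270),3.5)
f=grab('scene','s14');crop(f,'s14',(200,120,460,310),3)
f0=cv2.imread('pics/top0.png');f1=cv2.imread('pics/t14_full.png')
d=cv2.absdiff(cv2.GaussianBlur(f0,(0,0),1),cv2.GaussianBlur(f1,(0,0),1)).max(2)
n,l,st,c=cv2.connectedComponentsWithStats((d>50).astype(np.uint8));print(st[st[:,4]>6])
# sled rear
p=[onz('top',u,213,.042) for u in(251.7,)];print(p)
```

```text
30.25 [ 0.53473795 -0.33209564  0.21142303] 0.05107146332795882 [ 0.65244771 -0.51133787 -0.99142637]
[[     0      0    560    420 215334]
 [   356    155     18     46    429]
 [   379    165     56    114   3837]
 [   297    202      4      8     27]
 [   302    202      4      7     19]
 [   364    202      9     64    451]
 [   226    210     18      8    130]
 [   281    210      5      6     27]
 [   289    210      6      8     41]
 [   296    214      5      7     26]
 [   302    215      4      6     21]
 [   388    240     47     82   1851]
 [   423    284      2      7     11]
 [   490    317     70     52   1639]
 [   393    318     42     11    241]
 [   291    326    180     94   6261]
 [   474    327     11     17    120]
 [   547    343     13      7     64]
 [   292    348      8      3     19]
 [   302    350      4      6     19]
 [   309    354      6      3     15]
 [   299    362      6      7     28]
 [   457    365    103     55   3547]
 [   404    371     31      9    111]
 [   256    375     10     12     22]
 [   231    379     13     16     42]
 [   371    380     30     26    513]
 [   236    391      9      3     17]
 [   263    390     18     14     65]
 [   235    395      9      5     14]
 [   228    397     13     20    105]
 [   365    407      8     13     73]
 [   259    411      2      9     14]
 [   262    410      4     10     23]
 [   305    414      7      6     16]]
[array([0.51242773, 0.04343097, 0.042     ])]
```

View pics/t14.png

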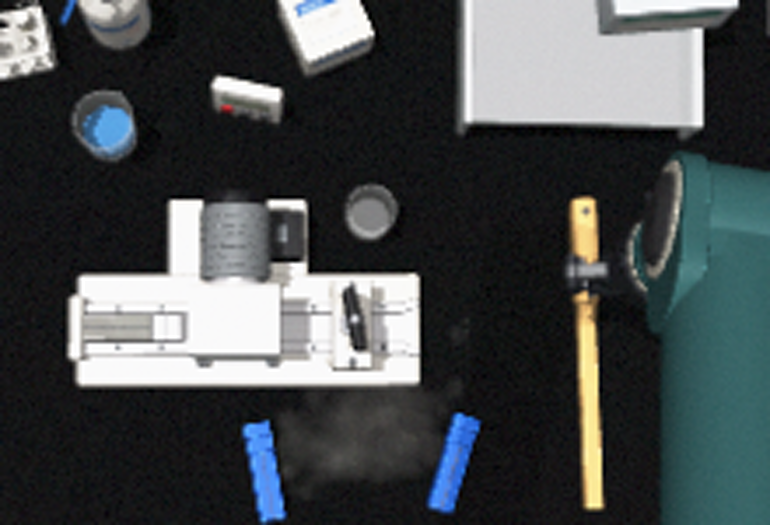

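View pics/s14.png

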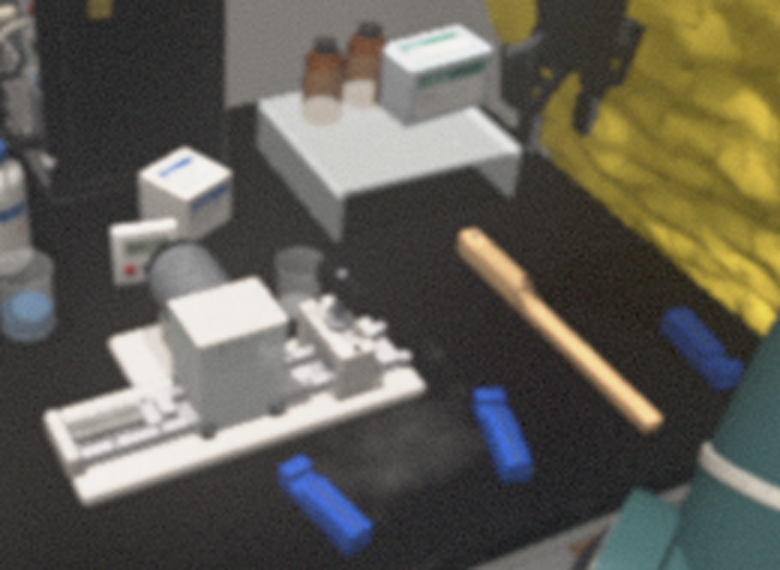

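Run:
```python
from h import *
a=cv2.imread('pics/t12_full.png')[208:220,212:256].mean(2);b=cv2.imread('pics/t14_full.png')[208:220,212:256].mean(2)
print(a[5:8].mean(0).astype(int));print(b[5:8].mean(0).astype(int))
g=cv2.imread('pics/t14_full.png').mean(2)
m=(g<110).astype(np.uint8);m[:198]=0;m[226:]=0;m[:,:293]=0;m[:,310:]=0
n,lab,st,ce=cv2.connectedComponentsWithStats(m);i=1+st[1:,4].argmax();ys,xs=np.where(lab==i)
P=np.array([onz('top',u,v,.127)[:2] for u,v in zip(xs,ys)]);c=P.mean(0);w,V=np.linalg.eigh(np.cov((P-c).T));d=V[:,1]*np.sign(V[0,1]);print(c,'knob rad',np.pi-np.arctan2(d[1],d[0]))
```

```text
[ 21  20  18  19  16  15  21  95 214 249 243 172 166 169 168 167 165 161
 165 167 165 171 171 167 167 167 168 170 171 172 162 175 250 250 247 238
 250 250 248 221 166 229 250 250]
[ 22  17  19  20  22  18  16  96 214 249 243 171 166 168 168 166 164 162
 164 166 165 172 169 166 169 168 168 170 171 171 162 174 249 250 247 237
 249 250 247 221 152 204 250 250]
[ 0.51085981 -0.111099  ] knob rad 2.934199527932246
```

Sled unmoved since it was seated at the stop, and the knob is at about 2.93 rad. Handing in.

```bash
python3 -c "
from bench import env
print(env.finish_job())"
```

```text
the job is handed in; nothing more can be done
None
```

I finished the job and handed it in at about 30 s of the 72 s allowed.

- **Lock screw:** I turned the knob clockwise from about 0.29 to 2.93 rad, measured in the top picture after release. That is above the 2.2 rad at which the pin is clear, and the lock was left open.
- **Stick:** I drew it out by the nose end, let it go, took it again by the handle and lowered it into the channel.
- **Sled:** I pushed it with the stick, under the bridge and guard, up to the end stop. Contact showed as the force rising from about 1 N to 7 N with no further movement. Its grey levels in the top picture were unchanged after I withdrew the stick.
- **Laying down:** The stick lies flat on the bench in front of the riser. The gripper was open and clear of everything when I handed in.

**Last checks:** Comparing the top pictures from start and end shows no change at the beakers, timer, slide box or blue look-alikes, except the right-hand blue one. The arm covered that one in the last top picture, and it looked undisturbed in the scene view. The sled's rear edge measured y ≈ 0.043 to 0.045 m against an expected 0.046 m, which is within the camera error. No check failed.

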